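Seat the prep bowl on the kitchen scale, tare it, add the short carrot block

ROBOT

A 6-joint arm with a two-finger parallel gripper is mounted at the origin on the work surface. World frame = base frame: x ahead of the robot, y to its left, z up, the work surface at z = 0. Lengths are in m, angles in rad, forces in N, time in s.
With the tool pointing down it reaches from about 0.3 to 0.775 m from the base axis. Payload 14.6 kg.
Tool frame: the origin (TCP) lies on the centre line of the jaws, within the pads' length; the fingertips stand 19 mm ahead of it and the grasp point (between the pads) is the TCP; y points along the fingers, x is the direction in which the jaws open and shut, and the axes are right-handed (so a half turn about y gives the same grasp; the last joint's range is limited). The gripper opens to 94 mm and grips with 3 to 60 N. Pads are 16 mm wide; open, the fingers measure 119 mm over their backs; the gripper's body (75 mm by 177 mm) begins 78 mm behind the grasp point.
Start: joints at [-1.287, 0.3, 1.521, -0, 1.321, -0.067], TCP at [0.189, -0.516, 0.194] pointing down, gripper open.
Joint ranges: [-3.03, 3.03], [-0.79, 2.21], [0.23, 2.52], [-1.04, 4.18], [0, 3.07], [-2.55, 2.55]. Speed limits (rad/s): [2.22, 2.22, 2.57, 3.14, 3.14, 3.14].

INTERFACE

Orientations are given as [roll, pitch, yaw] about the fixed x, y, z axes, in that order (R = Rz(yaw) Ry(pitch) Rx(roll)).
In Python, from station import ctrl, optics gives the robot as it stands.
- The arm moves only by the tool jog_arm, never from a script. Its argument "targets" is a list of rows, each a list of 3 entries, a list of its own where there are three numbers: the finger opening in cm, from 0 to 9.4, then the shift along the tool's x, y, z in cm, then the turn about the tool's y in rad. A call has 1 to 10 rows; each row is the pose to reach, as a shift and turn from the pose commanded when the call began, along the tool's axes at that moment; what a row does not reach only later rows make up. A row lasts 1/10 s, in which the tool goes at most 50 mm and 8.59 degrees, less where a joint would pass 70% of its speed; a pose out of reach is approached as far as the arm can. A call with a gripper value outside its range is refused whole. The fingers move at their own pace and stop on an object; "grip_force" is the grip in N (left out, the last holds). Time passes only in rows, so rows that repeat a pose let the fingers close. It gives the time, the measured TCP pose, the force and the opening at its end, in the units of the state.
- ctrl.get_obs(): the state, without advancing time (a new reading comes with each control period).
- optics.camera(name): name is "side" or "top" or "wrist"; returns a dict with "img" (480x640x3 uint8, red, green, blue), "range_z" (480x640 float32, m along the optical axis (not along the pixel's ray), 0 where there is no reading), "camera_matrix" (3x3 intrinsics, pixels), "k1" (the pictures are not rectified: a ray, as slopes to the right and down, at radius r is drawn at 1 + k1 r^2 times it, then the intrinsics apply), "world_to_cam" (4x4, takes a point from world to camera coordinates); the wrist camera has in their place "mount" (4x4, takes a point from camera to tool coordinates, whose origin is the TCP and whose axes are the tool frame's). Camera axes: x right, y up, looking along -z (the intrinsics and any distortion apply to the point x, -y, -z); pixel columns grow to the right and rows downward; lengths in m; the calibration is good to about 2 mm. A picture is of the moment at which its call begins: read the wrist's pose just before it.
- ctrl.hand_in(): hands the job in, once; it reports no verdict.
The state is a dict: "time_s": time; "qpos": joint angles; "joint_vel": joint speeds; "tau": joint torques, N m; "ee_pos": TCP position; "eef_rot": TCP orientation; "force": force on the tool from outside, world axes, zero at the start; "moment": the same for the moment, N m; "grip_width": finger opening in m.
Only numpy, scipy, OpenCV 4.12 (cv2) and the standard library are available. Lean on these libraries where they do the work, as an engineer would, in place of code of your own. Each camera call takes 0.05 s, during which the arm holds its last target. There are 200 camera calls.

TASK

Weigh out the short carrot block: set the empty small bowl gently into the ring on the scale's platter so that its foot drops fully in and it stands level, and let go of it. Then press the round tare key firmly down for half a second, without leaning hard on the scale, and only after that put the short carrot block in the bowl and leave it there. Leave the square power key, the long carrot, the knife and the wide bowl alone, and do not tare again once the carrot is in.

Things in the scene. Friction and masses are not known exactly. Their poses are not given: they have to be found in the camera images.
- scale: White kitchen scale fixed to the bench, 210 (its x) x 170 (y) mm, housing top 36 mm high. Origin: centre of its underside; x points from the control strip to the platter, z up. Its round steel platter, 120 mm across, stands on a spring: sinks 1 mm per 3 N, stops after 5 mm (15 N). The load cell is delicate: over 20 N on any part of the scale spoils it.
- seat (a point): Point fixed in the housing, at scale (25, 0, 47) mm: nominal centre of the platter's unloaded upper face. The platter bears a concentric raised ring, inside diameter 62, outside 72, 6 mm high, square-edged. Platter and ring sit off this point by an unmeasured amount, up to 8 mm in scale x and in scale y, either way, and do not shift under light side load.
- bowl: The small empty steel bowl, loose, upright, 160 to 260 g, 50 mm high. Round foot 58 mm in diameter, 8 mm high (2 mm play all round in the ring); it flares from 8 to 20 mm height to a straight wall of 68 mm outside diameter up to the rim. Wall 3 mm, inner floor 8 mm above the underside. Origin: centre of its underside; z up. Grip it across the straight wall.
- tare_top (a point): Centre of the top of the tare key: round, grey, 26 mm in diameter, on the control strip at scale (-75, +48) mm, its top 47 mm above the bench. Pressed straight down against a spring: it starts to move at 2.8 N, has gone 4.5 mm at 5.7 N and meets its hard stop after 8 mm at 8 N.
- tare (a joint): Travel of the tare key in m: 0 up, 0.008 at its hard stop; it counts as pressed above 0.0045. Springs back.
- power (a joint): Travel of the power key in m: 0 up, 0.004 down. The smaller square grey key (12 mm) on the control strip at scale (-75, -48) mm, top 42 mm above the bench. Leave it.
- carrot: The short carrot block, 40 (its x) x 24 (y) x 24 (z) mm, 30 g, lying loose on the white cutting board, which is 12 mm thick. Origin: centre of its underside.
- carrot_long: The long carrot block, 80 x 24 x 24 mm, loose on the same board. Origin: centre of its underside. Leave it.
- wide_bowl: A wider, shallower steel bowl, 130 mm across the rim, 45 mm high, loose. Origin: centre of its underside. Leave it.
- knife: Chef's knife lying on the board beside the carrots, about 275 mm long, handle 110 mm long and 18 mm high towards its -x, blade towards its +x. Origin: where handle and blade meet, on the board. Leave it.
Things that resemble listed ones, but are neither listed nor needed, are in the scene too. Leave any orange or purple look-alike of the bowl alone.

How it is judged:
By the outcome, as a careful person would: the job done as asked, in the order asked, and still so for the second after the job is handed in, with the robot touching nothing.
It also fails if it takes over 72 s, if anything falls off the work surface, if the arm or the gripper's body presses on something with over 40 N, if the wrist force passes 120 N, or if a joint passes its speed limit or range.

## Working session

There is one attempt and no reset: what is moved stays moved. The work goes in short steps, Python scripts to look and compute and a tool call to move; the robot and the scene stay as the last step left them, time stands still between calls to the robot, and variables do not carry over. Pictures are saved under pics/ and viewed, about 8 in all and at most 12, crops included, and the job is handed in when it is done.

Besides the shell and the picture viewer there is one more tool, called after "Call:" as name(argument=value, ...) on one line, values as JSON. jog_arm: Moves the arm, as the interface text tells. Its arguments: {"type":"object","properties":{"targets":{"type":"array","items":{"type":"array"}},"grip_force":{"type":"number"}},"required":["targets"]}

```bash
ls; mkdir -p pics; cat > h.py <<'E'
import numpy as np, cv2
from station import ctrl, optics
from scipy.spatial.transform import Rotation as R
def Ttool():
    o=ctrl.get_obs(); T=np.eye(4); T[:3,:3]=R.from_euler('xyz',o['eef_rot']).as_matrix(); T[:3,3]=o['ee_pos']; return T
def grab(name):
    T=Ttool(); c=optics.camera(name)
    c['c2w']=T@c['mount'] if name=='wrist' else np.linalg.inv(c['world_to_cam'])
    return c
def ray(c,uv):
    uv=np.atleast_2d(np.float64(uv)).reshape(-1,1,2)
    p=cv2.undistortPoints(uv,c['camera_matrix'],np.array([c['k1'],0,0,0.]))[:,0]
    d=np.c_[p[:,0],-p[:,1],-np.ones(len(p))]@c['c2w'][:3,:3].T
    return c['c2w'][:3,3],d
def onplane(c,uv,z):
    o,d=ray(c,uv); return o+d*((z-o[2])/d[:,2])[:,None]
def cloud(c):
    z=c['range_z']; v,u=np.mgrid[:480,:640]
    o,d=ray(c,np.stack([u.ravel(),v.ravel()],1)); P=(o+d*z.ravel()[:,None]).reshape(480,640,3); P[z==0]=np.nan
    return P
def save(c,n): cv2.imwrite(f'pics/{n}.png',c['img'][...,::-1])
E
python3 - <<'E'
from h import *
print(ctrl.get_obs())
for n in ['top','side']:
    c=grab(n); save(c,n+'0'); np.savez(n+'0.npz',**c); print(n,c['camera_matrix'].tolist(),c['k1'],c['c2w'].round(3).tolist())
E
```

```text
pics
{'time_s': 0.0, 'qpos': array([-1.28657224e+00,  3.00485854e-01,  1.52156392e+00,  1.63747613e-05,
        1.32069746e+00, -6.65985382e-02]), 'joint_vel': array([ 0.00042755,  0.00022192, -0.00056756,  0.00013205,  0.00021368,
        0.00079878]), 'tau': array([-2.98455932e-03, -5.31811988e+01, -3.52745640e+01,  7.07150088e-02,
        2.43874040e-02, -8.84358724e-05]), 'ee_pos': array([ 0.18894542, -0.51624027,  0.1930855 ]), 'eef_rot': array([-1.57070366e+00,  1.15096407e-03, -1.21997771e+00]), 'force': array([-0.24935381, -0.33390087, -0.32694583]), 'moment': array([-0.08039343,  0.03743601, -0.0444474 ]), 'grip_width': 0.09405151758232737}
top [[452.21583880559285, 0.0, 327.97851735996016], [0.0, 452.21583880559285, 241.48384309738836], [0.0, 0.0, 1.0]] -0.1044909252169695 [[0.013, 0.984, -0.178, 0.324], [-1.0, 0.014, 0.0, 0.016], [0.003, 0.178, 0.984, 1.143], [0.0, 0.0, 0.0, 1.0]]
side [[450.6273453291985, 0.0, 320.15301205203696], [0.0, 450.6273453291985, 252.86981054958042], [0.0, 0.0, 1.0]] -0.08559885954629366 [[0.993, 0.046, -0.111, 0.394], [-0.12, 0.489, -0.864, -0.804], [0.015, 0.871, 0.491, 0.538], [0.0, 0.0, 0.0, 1.0]]
```

View pics/top0.png

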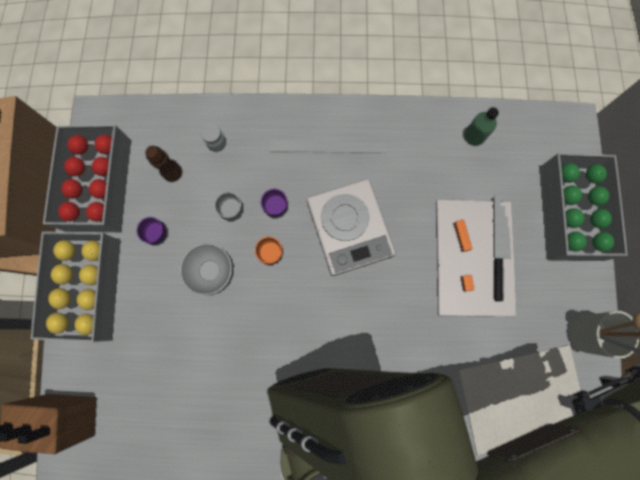

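View pics/side0.png

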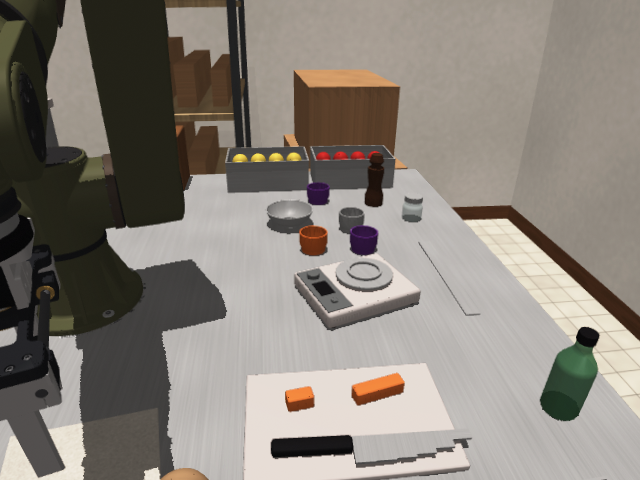

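Top view: steel bowl at (229,206), scale at (350,227) with platter (346,217), round tare key (341,259), short carrot (468,283), long one (463,235); purple (274,203) and orange (269,251) look-alikes. The side view agrees.

```bash
python3 - <<'E'
from h import *
c=dict(np.load('top0.npz')); 
for n,uv,z in [('bowl',(229,206),.05),('purple',(274,203),.05),('orange',(269,251),.05),('wide',(208,270),.045),('platter',(346,217),.047),('tare',(341,259),.047),('pow',(379,249),.042),('carrot',(468,283),.036),('long',(463,235),.036),('knifehandle',(499,280),.03)]:
    print(n,onplane(c,uv,z)[0].round(3))
s=dict(np.load('side0.npz'))
print(grab('wrist')['mount'].round(3).tolist())
c=grab('wrist');print(c['camera_matrix'][0],c['k1'])
hsv=cv2.cvtColor(s['img'],cv2.COLOR_RGB2HSV)
top=c=dict(np.load('top0.npz'));hsv=cv2.cvtColor(c['img'],cv2.COLOR_RGB2HSV)
m=cv2.inRange(hsv,(3,150,100),(20,255,255))
for k in cv2.findContours(m,0,2)[0]:
    if cv2.contourArea(k)>40: 
        b=cv2.boxPoints(cv2.minAreaRect(k)); print(onplane(c,b,.036).round(3).tolist())
E
```

```text
bowl [0.609 0.265 0.05 ]
purple [0.618 0.152 0.05 ]
orange [0.497 0.16  0.05 ]
wide [0.448 0.31  0.045]
platter [ 0.585 -0.028  0.047]
tare [ 0.48  -0.016  0.047]
pow [ 0.507 -0.11   0.042]
carrot [ 0.425 -0.332  0.036]
long [ 0.546 -0.324  0.036]
knifehandle [ 0.434 -0.414  0.03 ]
[[1.0, -0.0, -0.0, 0.0], [-0.0, 0.229, -0.973, -0.191], [0.0, 0.973, 0.229, 0.064], [0.0, 0.0, 0.0, 1.0]]
[427.07011768   0.         328.08528739] -0.055074186637226685
[[0.441, -0.317, 0.036], [0.445, -0.339, 0.036], [0.411, -0.343, 0.036], [0.408, -0.321, 0.036]]
[[0.501, 0.207, 0.036], [0.544, 0.166, 0.036], [0.5, 0.12, 0.036], [0.456, 0.16, 0.036]]
[[0.579, -0.304, 0.036], [0.585, -0.325, 0.036], [0.513, -0.343, 0.036], [0.507, -0.321, 0.036]]
```

Call:
jog_arm(targets=[[9.4,[-32.2,-1.0,54.0],-1.22],[9.4,[-32.2,-1.0,54.0],-1.22],[9.4,[-32.2,-1.0,54.0],-1.22],[9.4,[-32.2,-1.0,54.0],-1.22],[9.4,[-32.2,-1.0,54.0],-1.22],[9.4,[-32.2,-1.0,54.0],-1.22],[9.4,[-32.2,-1.0,54.0],-1.22],[9.4,[-32.2,-1.0,54.0],-1.22],[9.4,[-32.2,-1.0,54.0],-1.22],[9.4,[-32.2,-1.0,54.0],-1.22]])

```text
time_s: 1.2
ee_pos: [0.5052, -0.1265, 0.2017]
eef_rot: [-1.571, -0.0, 0.001]
force: [0.2, -0.2, -0.2]
grip_width: 0.0945
```

Call:
jog_arm(targets=[[9.4,[8.0,0,9.9],0],[9.4,[8.0,0,9.9],0],[9.4,[8.0,0,9.9],0],[9.4,[8.0,0,9.9],0],[9.4,[8.0,0,9.9],0],[9.4,[8.0,0,9.9],0]])

```text
time_s: 1.8
ee_pos: [0.5838, -0.0302, 0.2016]
eef_rot: [-1.571, 0.0, -0.001]
force: [-1.0, -0.3, 0.2]
grip_width: 0.0939
```

```bash
python3 - <<'E'
from h import *
print(ctrl.get_obs()['ee_pos'],ctrl.get_obs()['joint_vel'].round(3))
c=grab('wrist'); save(c,'w1'); np.savez('w1.npz',**c)
E
```

```text
[ 0.58380366 -0.03024972  0.20159114] [-0.009 -0.006 -0.001  0.002  0.003  0.001]
```

View pics/w1.png

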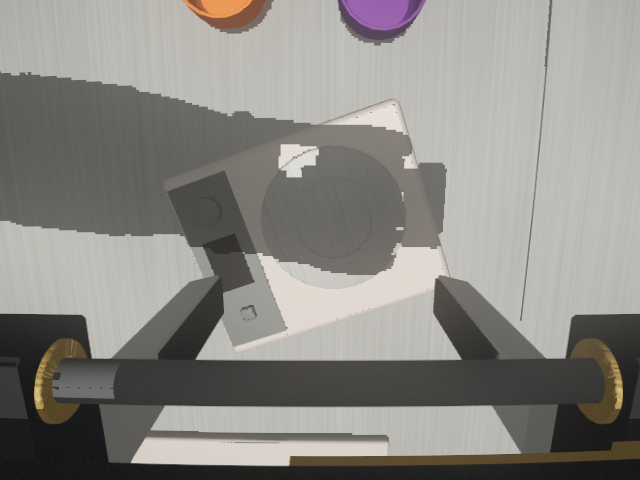

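Wrist view: platter centred near (333,217) with the ring inside it, tare key (205,210), power key (248,312); the scene is shadowed, so I use the range data for the ring.

```bash
cat >> h.py <<'E'
def fitc(p):
    A=np.c_[p,np.ones(len(p))]; s=np.linalg.lstsq(A,(p**2).sum(1),rcond=None)[0]; x,y=s[0]/2,s[1]/2
    return x,y,np.sqrt(s[2]+x*x+y*y)
E
python3 - <<'E'
from h import *
c=dict(np.load('w1.npz')); P=cloud(c)
for uv in [(333,217),(333,181),(333,160),(430,265),(205,210),(470,50)]: print(uv,P[uv[1],uv[0]].round(4))
roi=np.zeros((480,640),bool); roi[130:300,245:420]=True
zs=P[...,2]
print('hist',np.histogram(zs[roi],bins=np.arange(.03,.06,.002)))
m=(roi&(zs>.0495)).astype(np.uint8)
k=max(cv2.findContours(m,0,1)[0],key=cv2.contourArea)
q=onplane(c,k[:,0].astype(float),.053)[:,:2]; print('ring outer',np.round(fitc(q),4))
m2=(roi&(zs>.0415)).astype(np.uint8); k=max(cv2.findContours(m2,0,1)[0],key=cv2.contourArea)
q=onplane(c,k[:,0].astype(float),.047)[:,:2]; print('platter',np.round(fitc(q),4))
# inner hole: pixels inside ring not ring
inn=np.zeros_like(m); cv2.drawContours(inn,[max(cv2.findContours(m,0,1)[0],key=cv2.contourArea)],-1,1,-1)
inn&=1-m; k=max(cv2.findContours(inn,0,1)[0],key=cv2.contourArea); q=onplane(c,k[:,0].astype(float),.053)[:,:2]; print('inner',np.round(fitc(q),4))
# edges in colour
g=cv2.createCLAHE(4,(8,8)).apply(cv2.cvtColor(c['img'],cv2.COLOR_RGB2GRAY)); cv2.imwrite('pics/w1c.png',cv2.resize(g[90:360,150:470],None,fx=2.4,fy=2.2))
# keys: higher than strip
for nm,r,z0,z in [('tare',(180,245,175,250),.041,.047),('pow',(290,340,225,275),.038,.042)]:
    mm=np.zeros_like(m); a,b,d,e=r; mm[a:b,d:e]=(zs[a:b,d:e]>z0); ks=cv2.findContours(mm,0,1)[0]
    if ks: k=max(ks,key=cv2.contourArea); q=onplane(c,k[:,0].astype(float),z)[:,:2]; print(nm,np.round(fitc(q),4),np.nanmedian(zs[mm>0]))
E
```

```text
(333, 217) [ 0.5859 -0.0241  0.0471]
(333, 181) [0.5857 0.0057 0.0528]
(333, 160) [0.5858 0.0219 0.048 ]
(430, 265) [ 0.6703 -0.068   0.0367]
(205, 210) [ 0.4808 -0.0182  0.0467]
(470, 50) [ 0.7052  0.1151 -0.0009]
hist (array([   81,   200,  5902,  5934,   470,     9,     2,  1478, 11713,
        1233,   219,  1305,   139,     0]), array([0.03 , 0.032, 0.034, 0.036, 0.038, 0.04 , 0.042, 0.044, 0.046,
       0.048, 0.05 , 0.052, 0.054, 0.056, 0.058]))
ring outer [ 0.5862 -0.0264  0.0354]
platter [ 0.5858 -0.0262  0.0589]
inner [ 0.5862 -0.0261  0.0301]
tare [ 0.4807 -0.0197  0.0128] 0.04690859175795603
pow [ 0.5094 -0.106   0.0101] 0.03850952007227118
```

Call:
jog_arm(targets=[[9.4,[2.5,0,29.5],0],[9.4,[2.5,0,29.5],0],[9.4,[2.5,0,29.5],0],[9.4,[2.5,0,29.5],0],[9.4,[2.5,0,29.5],0],[9.4,[2.5,0,29.5],0],[9.4,[2.5,0,29.5],0],[9.4,[2.5,0,29.5],0],[9.4,[2.5,0,29.5],0],[9.4,[2.5,0,29.5],0]])

```text
time_s: 2.85
ee_pos: [0.6096, 0.2639, 0.202]
eef_rot: [-1.571, -0.0, -0.002]
force: [-1.1, -0.4, 0.4]
grip_width: 0.0939
```

```bash
python3 - <<'E'
from h import *
o=ctrl.get_obs();print(o['ee_pos'],o['eef_rot'],o['joint_vel'].round(3))
c=grab('wrist'); save(c,'w2'); np.savez('w2.npz',**c)
P=cloud(c); zs=P[...,2]
m=((zs>.046)&(zs<.056)&(np.hypot(P[...,0]-.609,P[...,1]-.265)<.06)).astype(np.uint8)
k=max(cv2.findContours(m,0,1)[0],key=cv2.contourArea)
print('rim',np.round(fitc(onplane(c,k[:,0].astype(float),.05)[:,:2]),4),np.nanmedian(zs[m>0]),k[:,0].mean(0))
E
```

```text
[0.60958416 0.26385887 0.20200652] [-1.57076498e+00 -3.77647241e-04 -2.00863420e-03] [ 0.003  0.002 -0.002  0.     0.001  0.003]
rim [0.6136 0.2687 0.0333] 0.04967710314866827 [335.40517241 218.12931034]
```

View pics/w2.png

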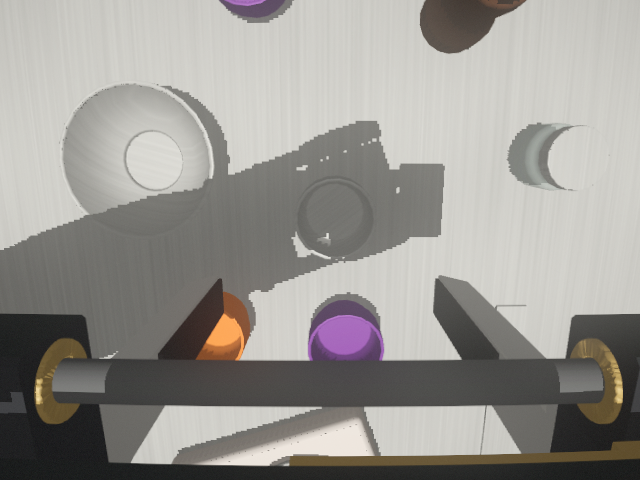

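Steel bowl is at (335,218), with purple (345,345) and orange (215,330) outside the finger paths; its rim centre measures (0.6136, 0.2687).

Call:
jog_arm(targets=[[9.4,[0.4,3,0.48],0],[9.4,[0.4,8,0.48],0],[9.4,[0.4,12.5,0.48],0],[9.4,[0.4,15,0.48],0],[9.4,[0.4,16.4,0.48],0],[9.4,[0.4,16.4,0.48],0],[9.4,[0.4,16.4,0.48],0],[8.0,[0.4,16.4,0.48],0],[7.2,[0.4,16.4,0.48],0],[6.4,[0.4,16.4,0.48],0]], grip_force=20)

```text
time_s: 3.9
ee_pos: [0.6136, 0.2705, 0.0385]
eef_rot: [-1.57, -0.001, 0.0]
force: [-0.1, -0.1, -0.4]
grip_width: 0.0737
```

Call:
jog_arm(targets=[[6.0,[0,0,0],0],[6.0,[0,0,0],0],[6.0,[0,0,0],0],[6.0,[0,0,0],0]])

```text
time_s: 4.3
ee_pos: [0.6133, 0.2705, 0.0384]
eef_rot: [-1.57, -0.0, 0.0]
force: [-2.3, -0.2, 6.3]
grip_width: 0.0599
```

```bash
python3 - <<'E'
from h import *
c=grab('wrist'); save(c,'w3'); s=grab('side'); a=c['img'][:,80:560]; b=cv2.resize(s['img'][160:270,240:440],(600,330)); 
im=np.zeros((480,800,3),np.uint8); im[:,:400]=cv2.resize(a,(400,480)); im[:330,400:]=cv2.resize(b,(400,330)); cv2.imwrite('pics/v3.png',im[...,::-1]); print(ctrl.get_obs()['force'],ctrl.get_obs()['grip_width'])
E
```

```text
[-1.66058412 -1.4589629   7.19634333] 0.060004190206630226
```

View pics/v3.png

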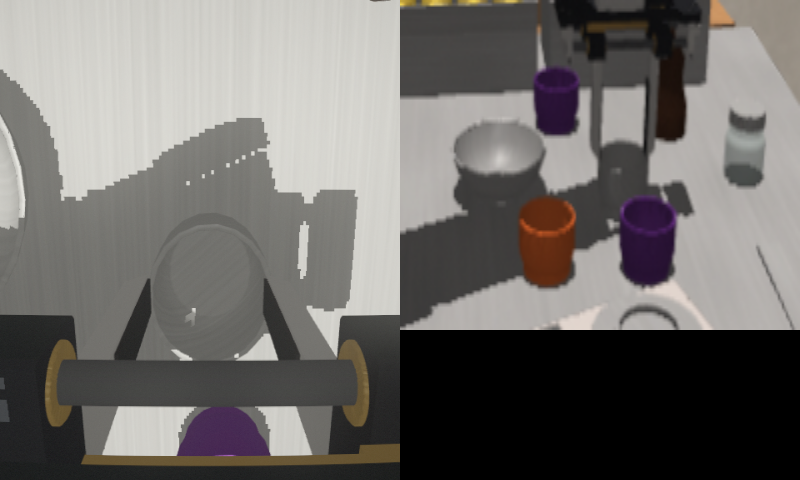

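Wrist half shows the bowl rim (row ≈288) centred between the fingers; in the side half the fingertips appear to end near the rim (597,152). Checking the range data for whether the bowl is tilted or lifted.

```bash
python3 - <<'E'
from h import *
c=grab('wrist'); P=cloud(c); T=Ttool(); 
Q=(P-T[:3,3])@T[:3,:3]  # tool coords
m=(np.hypot(P[...,0]-.6135,P[...,1]-.27)<.05)
z=P[...,2]
print(np.histogram(z[m],bins=np.arange(-.01,.12,.005)))
mm=m&(z>.04)&(z<.068)
k=max(cv2.findContours(mm.astype(np.uint8),0,1)[0],key=cv2.contourArea)[:,0]
pts=P[k[:,1],k[:,0]]; print(pts[::12].round(3))
for r in range(200,370,12): print(r,[tuple((P[r,u]*1000).round(0)) for u in (250,262,275,290,328,370,385,395)])
E
```

```text
(array([   0, 4201, 4050, 7033, 1253, 1295,  821,  841,  870,  940,  960,
       2115, 1179,  352,  387,  429,  463,  509,  559,  619,  680,  708,
        742,  752,  731]), array([-0.01 , -0.005,  0.   ,  0.005,  0.01 ,  0.015,  0.02 ,  0.025,
        0.03 ,  0.035,  0.04 ,  0.045,  0.05 ,  0.055,  0.06 ,  0.065,
        0.07 ,  0.075,  0.08 ,  0.085,  0.09 ,  0.095,  0.1  ,  0.105,
        0.11 ,  0.115]))
[[0.615 0.302 0.04 ]
 [0.609 0.302 0.041]
 [0.604 0.301 0.042]
 [0.598 0.299 0.04 ]
 [0.593 0.295 0.044]
 [0.588 0.291 0.045]
 [0.585 0.287 0.049]
 [0.582 0.281 0.049]
 [0.58  0.278 0.052]
 [0.576 0.279 0.053]
 [0.572 0.279 0.057]
 [0.57  0.279 0.068]
 [0.574 0.279 0.067]
 [0.578 0.279 0.067]
 [0.582 0.277 0.068]
 [0.582 0.271 0.068]
 [0.582 0.266 0.067]
 [0.582 0.263 0.066]
 [0.582 0.259 0.051]
 [0.584 0.253 0.05 ]
 [0.588 0.247 0.051]
 [0.593 0.242 0.05 ]
 [0.599 0.239 0.05 ]
 [0.604 0.238 0.05 ]
 [0.61  0.238 0.049]
 [0.615 0.237 0.049]
 [0.621 0.238 0.05 ]
 [0.626 0.237 0.049]
 [0.632 0.241 0.051]
 [0.637 0.245 0.05 ]
 [0.642 0.251 0.05 ]
 [0.641 0.262 0.068]
 [0.642 0.267 0.
[... 6599 characters left out ...]
at64(612.0), np.float64(238.0), np.float64(46.0)), (np.float64(631.0), np.float64(240.0), np.float64(50.0)), (np.float64(645.0), np.float64(213.0), np.float64(0.0)), (np.float64(651.0), np.float64(213.0), np.float64(-0.0))]
368 [(np.float64(598.0), np.float64(297.0), np.float64(162.0)), (np.float64(600.0), np.float64(298.0), np.float64(164.0)), (np.float64(603.0), np.float64(298.0), np.float64(164.0)), (np.float64(605.0), np.float64(299.0), np.float64(164.0)), (np.float64(612.0), np.float64(298.0), np.float64(163.0)), (np.float64(619.0), np.float64(297.0), np.float64(162.0)), (np.float64(621.0), np.float64(298.0), np.float64(163.0)), (np.float64(623.0), np.float64(297.0), np.float64(162.0))]
```

```bash
python3 - <<'E'
from h import *
for src in ('w2','now'):
    if src=='now': c=grab('wrist'); c['range_z'];T=Ttool();P=cloud(c);Q=(P-T[:3,3])@T[:3,:3]
    else:
        c=dict(np.load('w2.npz')); P=cloud(c); T=c['c2w']@np.linalg.inv(c['mount']); Q=(P-T[:3,3])@T[:3,:3]
    m=(np.abs(Q[...,0])<.075)&(Q[...,1]<.03)&(Q[...,1]>-.07)&(np.abs(Q[...,2])<.0095)
    if src=='now': m&=(P[...,2]>.052)
    q=Q[m]*1000
    print(src,len(q)); 
    for s in (-1,1):
        a=q[q[:,0]*s>0]; i=np.argsort(-a[:,1])[:300:25]; print(s,'most forward',a[i].round(0).tolist())
        print('x range',np.percentile(a[:,0],[1,50,99]).round(1),'z',np.percentile(a[:,2],[1,99]).round(1))
E
```

```text
w2 7473
-1 most forward [[-51.0, -10.0, 8.0], [-49.0, -13.0, 0.0], [-49.0, -14.0, -5.0], [-50.0, -14.0, 7.0], [-49.0, -15.0, -8.0], [-49.0, -16.0, 1.0], [-49.0, -17.0, 2.0], [-49.0, -17.0, -7.0], [-53.0, -18.0, 8.0], [-49.0, -19.0, 3.0], [-49.0, -19.0, -1.0], [-56.0, -20.0, 8.0]]
x range [-60.3 -49.3 -48.3] z [-8.4  9.2]
1 most forward [[45.0, -11.0, 3.0], [45.0, -13.0, 0.0], [45.0, -14.0, -8.0], [45.0, -14.0, 7.0], [46.0, -15.0, -2.0], [52.0, -16.0, 9.0], [52.0, -16.0, 8.0], [47.0, -17.0, 9.0], [45.0, -18.0, -1.0], [52.0, -19.0, 9.0], [45.0, -19.0, -8.0], [45.0, -20.0, -5.0]]
x range [44.9 45.8 56.9] z [-8.3  9.2]
now 6097
-1 most forward [[-33.0, -14.0, 9.0], [-34.0, -15.0, 9.0], [-36.0, -16.0, 9.0], [-36.0, -17.0, 9.0], [-38.0, -17.0, 9.0], [-32.0, -18.0, -7.0], [-41.0, -19.0, 9.0], [-32.0, -20.0, -5.0], [-33.0, -21.0, 8.0], [-32.0, -21.0, 5.0], [-33.0, -22.0, 7.0], [-40.0, -23.0, 9.0]]
x range [-43.5 -33.4 -31.5] z [-8.3  9.1]
1 most forward [[31.0, -14.0, 9.0], [32.0, -15.0, 9.0], [30.0, -15.0, 8.0], [28.0, -16.0, -2.0], [29.0, -17.0, 7.0], [28.0, -18.0, 4.0], [37.0, -19.0, 9.0], [33.0, -20.0, 8.0], [32.0, -20.0, 9.0], [28.0, -21.0, 6.0], [28.0, -22.0, -2.0], [28.0, -22.0, -0.0]]
x range [28.  29.9 40. ] z [-8.2  9.1]
```

The fingertips really sit about 10 mm *behind* the reported TCP (not 19 mm ahead), confirmed by wrist depth, side view and the 7 N push from the rim. The camera also reads x about 2 mm low relative to the fingers. I'll allow for both: raise, open, then go lower.

Call:
jog_arm(targets=[[7.0,[0,-1.0,0],0],[9.4,[0.2,-1.5,-0.1],0],[9.4,[0.2,-1.5,-0.1],0],[9.4,[0.2,-1.5,-0.1],0],[9.4,[0.2,0,-0.1],0],[9.4,[0.2,1.0,-0.1],0],[9.4,[0.2,2.0,-0.1],0],[9.4,[0.2,2.8,-0.1],0],[9.4,[0.2,2.8,-0.1],0],[9.4,[0.2,2.8,-0.1],0]])

```text
time_s: 5.5
ee_pos: [0.6153, 0.2693, 0.0095]
eef_rot: [-1.571, 0.0, 0.0]
force: [0.7, -0.1, 0.7]
grip_width: 0.094
```

```bash
python3 - <<'E'
from h import *
o=ctrl.get_obs();print(o['ee_pos'],o['force'])
s=grab('side'); p=(s['world_to_cam']@np.r_[.613,.27,.03,1])[:3]; u=320+450*p[0]/-p[2]; v=253+450*-p[1]/-p[2]; print(u,v)
u,v=int(u),int(v); cv2.imwrite('pics/s4.png',cv2.resize(s['img'][v-50:v+40,u-60:u+60],(720,540))[...,::-1])
c=grab('wrist');P=cloud(c);z=P[...,2];m=((z>.046)&(z<.053)&(np.hypot(P[...,0]-.6135,P[...,1]-.269)<.037)).astype(np.uint8)
k=max(cv2.findContours(m,0,1)[0],key=cv2.contourArea)[:,0];print(np.round(fitc(onplane(c,k.astype(float),.05)[:,:2]),4))
E
```

```text
[0.61529695 0.26934828 0.00954508] [ 0.73791999 -0.08085892  0.69915778]
350.40941842577814 218.50274916064413
[0.6135 0.2698 0.0317]
```

View pics/s4.png

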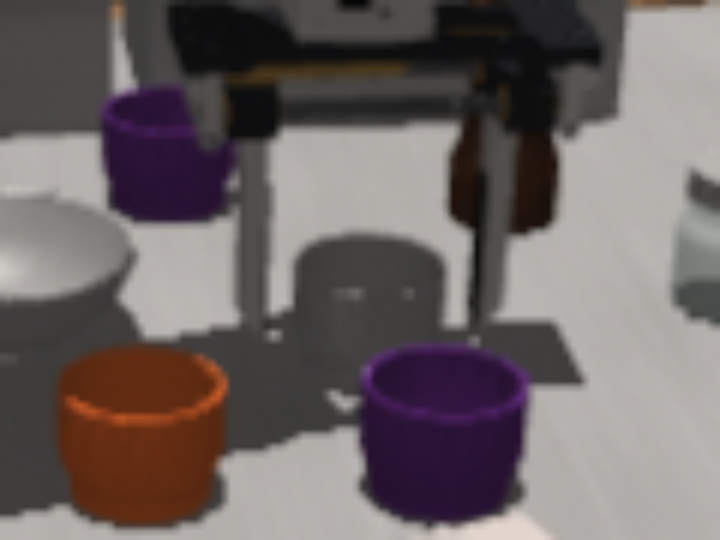

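Side view: fingers (255 and 485, tips near row 330) now straddle the bowl wall (297–445, rows 240–365). Closing.

Call:
jog_arm(targets=[[8.0,[0,0,0],0],[7.2,[0,0,0],0],[6.6,[0,0,0],0],[6.3,[0,0,0],0],[6.3,[0,0,0],0],[6.3,[0,0,0],0],[6.3,[0,0,0],0],[6.3,[0,0,0],0]], grip_force=20)

```text
time_s: 6.4
ee_pos: [0.6153, 0.2693, 0.0097]
eef_rot: [-1.571, -0.0, -0.0]
force: [-0.3, -0.3, 2.7]
grip_width: 0.0686
```

Call:
jog_arm(targets=[[6.0,[0,-1,0],0],[6.0,[0,-3,0],0],[6.0,[0,-6,0],0],[6.0,[0,-9,0],0],[6.0,[0,-11,0],0],[6.0,[0,-11,0],0],[6.0,[0,-11,0],0]])

```text
time_s: 7.1
ee_pos: [0.615, 0.2692, 0.119]
eef_rot: [-1.571, 0.001, -0.0]
force: [-0.6, 0.1, -3.3]
grip_width: 0.0691
```

```bash
cat > rim.py <<'E'
from h import *
o=ctrl.get_obs();print(o['ee_pos'],o['eef_rot'],o['force'],o['grip_width'])
c=grab('wrist');T=Ttool();Q=(cloud(c)-T[:3,3])@T[:3,:3]
# rim band in tool coords: between fingers, not the fingers
m=(np.hypot(Q[...,0],Q[...,2])<.045)&(Q[...,1]>-.05)&(Q[...,1]<-.033)&(np.abs(Q[...,2])>.011)
q=Q[m]; print(len(q),np.histogram(q[:,1],bins=np.arange(-.05,-.03,.002)))
A=np.c_[q[:,[0,2]],np.ones(len(q))]
top=q[q[:,1]<np.percentile(q[:,1],60)]
pl=np.linalg.lstsq(np.c_[top[:,[0,2]],np.ones(len(top))],top[:,1],rcond=None)[0]; print('rim plane slopes,height',pl.round(4))
# outer outline fit on rim
k=max(cv2.findContours(m.astype(np.uint8),0,1)[0],key=cv2.contourArea)
r=np.hypot(top[:,0],top[:,2]); 
mm=np.zeros(m.shape,np.uint8); mm[m]=1
allk=np.vstack([x[:,0] for x in cv2.findContours(mm,0,1)[0] if len(x)>20]); P=Q[allk[:,1],allk[:,0]]
P=P[(np.abs(P[:,2])>.013)&(np.hypot(P[:,0],P[:,2])>.0315)]; print('rim circle tool x,z',np.round(fitc(P[:,[0,2]]),4),len(P))
for s in (-1,1):
    f=(Q[...,0]*s>.02)&(np.abs(Q[...,0])<.07)&(Q[...,1]<-.05)&(Q[...,1]>-.08)&(np.abs(Q[...,2])<.0095); print('finger',s,np.percentile(Q[f][:,0],[1,50,99]).round(4),np.percentile(Q[f][:,2],[1,99]).round(4))
E
python3 rim.py
```

```text
[0.6149912  0.26919363 0.11899343] [-1.57098715e+00  5.02075463e-04 -4.97510356e-05] [-0.6138453   0.12455189 -3.34290784] 0.06909469809740147
2662 (array([   0,    0,    0,   86, 1647,  356,  221,  223,  129,    0]), array([-0.05 , -0.048, -0.046, -0.044, -0.042, -0.04 , -0.038, -0.036,
       -0.034, -0.032, -0.03 ]))
rim plane slopes,height [ 0.0007 -0.0023 -0.0411]
rim circle tool x,z [-0.001   0.0005  0.0326] 265
finger -1 [-0.0478 -0.0384 -0.0356] [-0.0071  0.0093]
finger 1 [0.0327 0.0354 0.0448] [-0.0069  0.0093]
```

Call:
jog_arm(targets=[[6.0,[-2.7,0,-29.5],0],[6.0,[-2.7,0,-29.5],0],[6.0,[-2.7,0,-29.5],0],[6.0,[-2.7,0,-29.5],0],[6.0,[-2.7,0,-29.5],0],[6.0,[-2.7,0,-29.5],0],[6.0,[-2.7,0,-29.5],0],[6.0,[-2.7,0,-29.5],0],[6.0,[-2.7,0,-29.5],0],[6.0,[-2.7,0,-29.5],0]])

```text
time_s: 8.15
ee_pos: [0.5882, -0.0245, 0.1191]
eef_rot: [-1.571, 0.001, 0.002]
force: [0.0, -0.0, -1.5]
grip_width: 0.069
```

Call:
jog_arm(targets=[[6.0,[0,2,0],0],[6.0,[0,4,0],0],[6.0,[0,4.8,0],0],[6.0,[0,4.8,0],0],[6.0,[0,4.8,0],0],[6.0,[0,4.8,0],0]])

```text
time_s: 8.75
ee_pos: [0.5888, -0.0256, 0.0726]
eef_rot: [-1.571, -0.002, 0.0]
force: [0.2, -0.8, -1.6]
grip_width: 0.069
```

```bash
python3 rim.py
```

```text
[ 0.58880291 -0.02556852  0.07264598] [-1.57096125e+00 -1.55952478e-03  2.53661654e-04] [ 0.21834576 -0.80498868 -1.62829169] 0.06897303075482202
2570 (array([   0,    0,    0,    3, 1188,  815,  210,  238,  116,    0]), array([-0.05 , -0.048, -0.046, -0.044, -0.042, -0.04 , -0.038, -0.036,
       -0.034, -0.032, -0.03 ]))
rim plane slopes,height [ 0.0008 -0.0005 -0.0404]
rim circle tool x,z [-0.0011  0.0004  0.0325] 257
finger -1 [-0.048  -0.0387 -0.0358] [-0.007   0.0093]
finger 1 [0.0325 0.0353 0.0446] [-0.0067  0.0093]
```

Call:
jog_arm(targets=[[6.0,[-0.05,0.4,0],0],[6.0,[-0.05,0.8,0],0],[6.0,[-0.05,0.8,0],0],[6.0,[-0.05,0.8,0],0]])

```text
time_s: 9.2
ee_pos: [0.5877, -0.0257, 0.0635]
eef_rot: [-1.571, 0.0, -0.0]
force: [0.4, 0.5, -1.6]
grip_width: 0.0686
```

Call:
jog_arm(targets=[[6.0,[0,0.1,0],0],[6.0,[0,0.2,0],0],[6.0,[0,0.2,0],0]])

```text
time_s: 9.5
ee_pos: [0.5877, -0.0257, 0.0615]
eef_rot: [-1.571, 0.0, -0.0]
force: [-0.7, -0.0, -2.0]
grip_width: 0.069
```

Call:
jog_arm(targets=[[6.0,[0,0.1,0],0],[6.0,[0,0.1,0],0]])

```text
time_s: 9.7
ee_pos: [0.5877, -0.0257, 0.0605]
eef_rot: [-1.571, 0.0, -0.0]
force: [-0.1, 0.8, -1.7]
grip_width: 0.069
```

Call:
jog_arm(targets=[[6.0,[0,0.1,0],0],[6.0,[0,0.2,0],0],[6.0,[0,0.2,0],0]])

```text
time_s: 10.0
ee_pos: [0.5877, -0.0257, 0.0584]
eef_rot: [-1.571, 0.0, -0.0]
force: [-0.3, 0.2, -1.3]
grip_width: 0.0692
```

Call:
jog_arm(targets=[[6.0,[0,0.1,0],0],[6.0,[0,0.1,0],0]])

```text
time_s: 10.2
ee_pos: [0.5877, -0.0257, 0.0575]
eef_rot: [-1.571, 0.0, 0.0]
force: [-0.0, -0.4, -1.7]
grip_width: 0.0685
```

Call:
jog_arm(targets=[[6.0,[0,0.1,0],0],[6.0,[0,0.1,0],0]])

```text
time_s: 10.4
ee_pos: [0.5878, -0.0257, 0.0566]
eef_rot: [-1.571, -0.0, 0.0]
force: [0.1, 0.6, -0.6]
grip_width: 0.069
```

Call:
jog_arm(targets=[[6.0,[0,0.05,0],0],[6.0,[0,0.05,0],0],[7.0,[0,0.05,0],0],[7.3,[0,0.05,0],0],[8.0,[0,0.05,0],0],[9.4,[0,0.05,0],0],[9.4,[0,0.05,0],0],[9.4,[0,0.05,0],0]])

```text
time_s: 11.2
ee_pos: [0.5878, -0.0257, 0.0561]
eef_rot: [-1.571, -0.0, -0.0]
force: [1.0, 0.6, -0.4]
grip_width: 0.0935
```

Call:
jog_arm(targets=[[9.4,[0,-2,0],0],[9.4,[0,-5,0],0],[9.4,[0,-9,0],0],[9.4,[0,-13,0],0],[9.4,[0,-14,0],0],[9.4,[0,-14,0],0],[9.4,[0,-14,0],0],[9.4,[0,-14,0],0]])

```text
time_s: 12.0
ee_pos: [0.5872, -0.0256, 0.1942]
eef_rot: [-1.57, 0.003, -0.0]
force: [-0.0, 0.1, 0.4]
grip_width: 0.0937
```

```bash
python3 - <<'E'
from h import *
o=ctrl.get_obs();print(o['ee_pos'],o['force'],o['joint_vel'].round(3))
c=grab('wrist'); P=cloud(c); z=P[...,2]; d=np.hypot(P[...,0]-.586,P[...,1]+.026)
m=(z>.092)&(z<.102)&(d<.045)
q=P[m]; print('rim plane',np.linalg.lstsq(np.c_[q[:,:2]-[.586,-.026],np.ones(len(q))],q[:,2],rcond=None)[0].round(4))
k=max(cv2.findContours(m.astype(np.uint8),0,1)[0],key=cv2.contourArea)[:,0]; print('rim',np.round(fitc(onplane(c,k.astype(float),.097)[:,:2]),4))
f=q=P[(d<.022)]; print('floor z',np.percentile(f[:,2],[10,50,90]).round(4))
m2=(z>.0425)&(z<.051)&(d<.065); q=P[m2]; print('platter plane',np.linalg.lstsq(np.c_[q[:,:2]-[.586,-.026],np.ones(len(q))],q[:,2],rcond=None)[0].round(4))
s=grab('side'); save(s,'s5'); im=np.hstack([cv2.resize(c['img'][90:390,150:470],(400,375)),cv2.resize(s['img'][210:330,290:418],(400,375))]); cv2.imwrite('pics/v5.png',im[...,::-1])
E
```

```text
[ 0.58715062 -0.02561341  0.19419695] [-0.02323175  0.1459658   0.39838017] [ 0.001  0.001 -0.007 -0.     0.004 -0.002]
rim plane [0.0015 0.0051 0.0958]
rim [ 0.5862 -0.026   0.0333]
floor z [0.0536 0.0549 0.3307]
platter plane [-0.0009 -0.0011  0.0463]
```

View pics/v5.png

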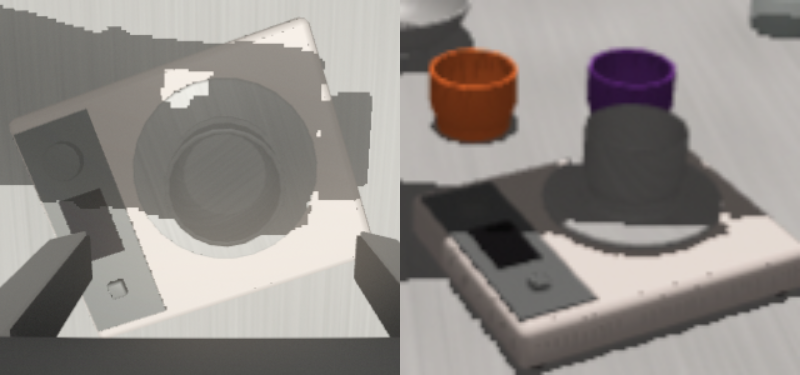

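Wrist half: bowl concentric in the ring; side half: bowl upright on the platter, level (rim slope ≤0.3°, floor at 54.9 mm, rim at ~96 mm), so it is seated. Now the tare key, with fingers closed and turned so the gripper body clears the bowl.

Call:
jog_arm(targets=[[5,[-10.5,0,0.7],1.45],[0,[-10.5,0,0.7],1.45],[0,[-10.5,0,0.7],1.45],[0,[-10.5,0,0.7],1.45],[0,[-10.5,0,0.7],1.45],[0,[-10.5,0,0.7],1.45],[0,[-10.5,0,0.7],1.45],[0,[-10.5,0,0.7],1.45],[0,[-10.5,0,0.7],1.45],[0,[-10.5,0,0.7],1.45]], grip_force=10)

```text
time_s: 13.1
ee_pos: [0.4825, -0.0187, 0.1955]
eef_rot: [-1.572, 0.0, -1.456]
force: [0.5, 0.4, 0.1]
grip_width: 0.0173
```

Call:
jog_arm(targets=[[0,[0,4,0],0],[0,[0,8,0],0],[0,[0,11,0],0],[0,[0,12,0],0],[0,[0,12,0],0],[0,[0,12,0],0],[0,[0,12,0],0]])

```text
time_s: 13.8
ee_pos: [0.4836, -0.0188, 0.0776]
eef_rot: [-1.568, -0.001, -1.45]
force: [0.4, 0.2, 0.5]
grip_width: 0.0006
```

```bash
python3 - <<'E'
from h import *
o=ctrl.get_obs();print(o['ee_pos'],o['eef_rot'],o['force'],o['grip_width'])
c=grab('wrist');T=Ttool();P=cloud(c);Q=(P-T[:3,3])@T[:3,:3]
f=(np.abs(Q[...,0])<.04)&(np.abs(Q[...,2])<.012)&(Q[...,1]<.0)&(Q[...,1]>-.09)
q=Q[f]; print('finger tip y',np.percentile(q[:,1],[95,99,99.9]).round(4)); t=q[q[:,1]>-.04]; print('x',np.percentile(t[:,0],[1,99]).round(4),'z',np.percentile(t[:,2],[1,99]).round(4))
z=P[...,2]; m=(z>.0435)&(z<.05)&(np.hypot(P[...,0]-.4815,P[...,1]+.019)<.02); k=max(cv2.findContours(m.astype(np.uint8),0,1)[0],key=cv2.contourArea)[:,0]
w=onplane(c,k.astype(float),.047); print('key visible',np.round(w.min(0),4),np.round(w.max(0),4),np.round(fitc(w[:,:2]),4))
cv2.imwrite('pics/w6.png',c['img'][...,::-1])
E
```

```text
[ 0.48358634 -0.01876209  0.07756411] [-1.56846913e+00 -5.49036943e-04 -1.44996914e+00] [0.44453643 0.18159055 0.49902549] 0.0006177627836959455
finger tip y [-0.0191 -0.0144 -0.0118]
x [-0.0111  0.0128] z [0.006  0.0083]
key visible [ 0.4679 -0.0331  0.047 ] [ 0.4936 -0.008   0.047 ] [ 0.4828 -0.0203  0.0107]
```

View pics/w6.png

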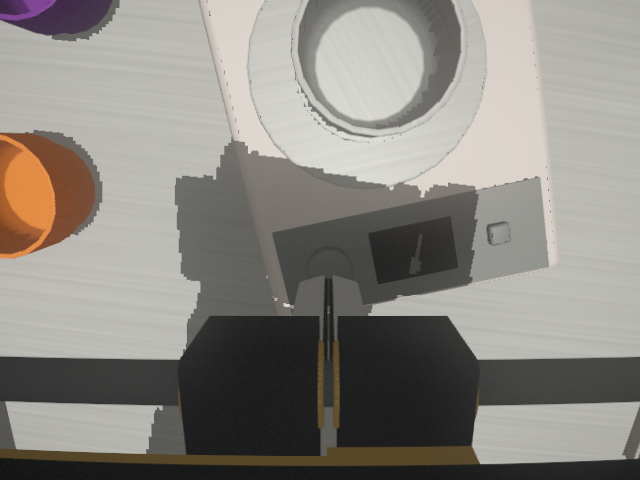

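Wrist view: the closed fingers stand just above the round key (330,262); power key (498,233) is well clear. Lowering with a small correction.

Call:
jog_arm(targets=[[0,[0.1,0.8,-0.2],0],[0,[0.1,1.6,-0.2],0],[0,[0.1,1.6,-0.2],0]])

```text
time_s: 14.15
ee_pos: [0.4802, -0.0199, 0.0589]
eef_rot: [-1.573, 0.0, -1.45]
force: [0.1, 0.1, -0.1]
grip_width: 0.0006
```

Call:
jog_arm(targets=[[0,[0,0.15,0],0],[0,[0,0.3,0],0],[0,[0,0.3,0],0]])

```text
time_s: 14.45
ee_pos: [0.4809, -0.0199, 0.057]
eef_rot: [-1.571, 0.0, -1.45]
force: [-0.5, -0.3, 0.9]
grip_width: 0.0006
```

Call:
jog_arm(targets=[[0,[0,0.1,0],0],[0,[0,0.1,0],0]])

```text
time_s: 14.65
ee_pos: [0.4809, -0.0199, 0.0561]
eef_rot: [-1.571, -0.0, -1.45]
force: [0.5, -0.1, -0.2]
grip_width: 0.0001
```

Call:
jog_arm(targets=[[0,[0,0.1,0],0],[0,[0,0.1,0],0]])

```text
time_s: 14.85
ee_pos: [0.4809, -0.0199, 0.0551]
eef_rot: [-1.571, 0.0, -1.45]
force: [0.9, -0.4, 0.2]
grip_width: 0.0004
```

Call:
jog_arm(targets=[[0,[0,0.1,0.1],0],[0,[0,0.1,0.1],0]])

```text
time_s: 15.05
ee_pos: [0.482, -0.0198, 0.054]
eef_rot: [-1.571, 0.0, -1.45]
force: [0.4, -0.4, -0.4]
grip_width: 0.0002
```

Call:
jog_arm(targets=[[0,[0,0.1,0],0],[0,[0,0.1,0],0]])

```text
time_s: 15.25
ee_pos: [0.4818, -0.0198, 0.053]
eef_rot: [-1.571, 0.0, -1.45]
force: [0.3, 0.8, -0.1]
grip_width: 0.0006
```

Call:
jog_arm(targets=[[0,[0,0.1,0],0],[0,[0,0.1,0],0]])

```text
time_s: 15.45
ee_pos: [0.4818, -0.0198, 0.052]
eef_rot: [-1.571, 0.0, -1.45]
force: [-0.0, 0.2, -0.3]
grip_width: 0.0004
```

Call:
jog_arm(targets=[[0,[0,0.1,0],0],[0,[0,0.1,0],0]])

```text
time_s: 15.65
ee_pos: [0.4818, -0.0198, 0.051]
eef_rot: [-1.571, 0.0, -1.45]
force: [0.5, 0.7, 0.3]
grip_width: 0.0006
```

Call:
jog_arm(targets=[[0,[0,0.3,0],0],[0,[0,0.6,0],0],[0,[0,0.9,0],0],[0,[0,0.9,0],0]])

```text
time_s: 16.05
ee_pos: [0.4816, -0.0198, 0.0416]
eef_rot: [-1.572, 0.0, -1.45]
force: [0.2, 0.3, -0.3]
grip_width: 0.0002
```

Call:
jog_arm(targets=[[0,[0,0.15,0],0],[0,[0,0.3,0],0],[0,[0,0.3,0],0]])

```text
time_s: 16.35
ee_pos: [0.4818, -0.0198, 0.0389]
eef_rot: [-1.571, 0.0, -1.45]
force: [0.3, -0.1, 0.4]
grip_width: 0.0002
```

Call:
jog_arm(targets=[[0,[0,0.15,0],0],[0,[0,0.15,0],0]])

```text
time_s: 16.55
ee_pos: [0.4818, -0.0198, 0.0375]
eef_rot: [-1.571, 0.0, -1.45]
force: [0.3, 0.7, 0.2]
grip_width: 0.0007
```

Call:
jog_arm(targets=[[0,[0,0.15,0],0],[0,[0,0.15,0],0]])

```text
time_s: 16.75
ee_pos: [0.4818, -0.0198, 0.0359]
eef_rot: [-1.571, 0.0, -1.45]
force: [-0.1, 0.5, 0.7]
grip_width: 0.0006
```

Call:
jog_arm(targets=[[0,[0,0.1,0],0],[0,[0,0.1,0],0]])

```text
time_s: 16.95
ee_pos: [0.4819, -0.0198, 0.0352]
eef_rot: [-1.571, -0.0, -1.45]
force: [-0.8, -0.4, 4.2]
grip_width: 0.0005
```

Call:
jog_arm(targets=[[0,[0,0.1,0],0],[0,[0,0.1,0],0]])

```text
time_s: 17.15
ee_pos: [0.4819, -0.0198, 0.0341]
eef_rot: [-1.571, -0.0, -1.45]
force: [-1.2, 0.2, 4.5]
grip_width: 0.0006
```

Call:
jog_arm(targets=[[0,[0,0.1,0],0],[0,[0,0.1,0],0]])

```text
time_s: 17.35
ee_pos: [0.482, -0.0198, 0.0331]
eef_rot: [-1.571, -0.0, -1.45]
force: [-1.4, 0.1, 4.2]
grip_width: 0.0004
```

Call:
jog_arm(targets=[[0,[0,0.2,0],0],[0,[0,0.4,0],0],[0,[0,0.4,0],0],[0,[0,0.4,0],0]])

```text
time_s: 17.75
ee_pos: [0.482, -0.0198, 0.0292]
eef_rot: [-1.571, -0.0, -1.45]
force: [-1.3, 1.1, 6.8]
grip_width: 0.0007
```

Call:
jog_arm(targets=[[0,[0,0.0,0],0],[0,[0,0,0],0],[0,[0,0,0],0],[0,[0,0,0],0],[0,[0,0,0],0],[0,[0,0,0],0]])

```text
time_s: 18.35
ee_pos: [0.482, -0.0198, 0.0292]
eef_rot: [-1.571, -0.0, -1.45]
force: [-2.3, 0.5, 6.5]
grip_width: 0.0005
```

Call:
jog_arm(targets=[[0,[0,-1,0],0],[0,[0,-4,0],0],[0,[0,-8,0],0],[0,[0,-13,0],0],[0,[0,-17,0],0],[0,[0,-17,0],0]])

```text
time_s: 18.95
ee_pos: [0.4837, -0.02, 0.2045]
eef_rot: [-1.562, -0.002, -1.45]
force: [0.5, -0.3, -0.7]
grip_width: 0.0004
```

Call:
jog_arm(targets=[[5,[30.1,0,-9.3],0],[5,[30.1,0,-9.3],0],[5,[30.1,0,-9.3],0],[5,[30.1,0,-9.3],0],[5,[30.1,0,-9.3],0],[5,[30.1,0,-9.3],0],[5,[30.1,0,-9.3],0],[5,[30.1,0,-9.3],0],[5,[30.1,0,-9.3],0],[5,[30.1,0,-9.3],0]])

```text
time_s: 19.95
ee_pos: [0.4263, -0.3284, 0.1991]
eef_rot: [-1.571, 0.0, -1.448]
force: [0.3, 0.1, -0.0]
grip_width: 0.0502
```

```bash
python3 - <<'E'
from h import *
o=ctrl.get_obs();print(o['ee_pos'],o['eef_rot'],o['joint_vel'].round(3))
c=grab('wrist'); save(c,'w7'); T=Ttool(); P=cloud(c)
hsv=cv2.cvtColor(c['img'],cv2.COLOR_RGB2HSV); m=(cv2.inRange(hsv,(3,120,60),(20,255,255))>0)&(P[...,2]>.031)&(P[...,2]<.042)
for k in cv2.findContours(m.astype(np.uint8),0,1)[0]:
    if cv2.contourArea(k)<200: continue
    w=onplane(c,k[:,0].astype(float),.036)[:,:2].astype(np.float32); r=cv2.minAreaRect(w*1000); b=cv2.boxPoints(r)
    t=(np.r_[np.array(r[0])/1000,.036]-T[:3,3])@T[:3,:3]
    e=b[1]-b[0]; f=b[2]-b[1]; L=e if np.hypot(*e)>np.hypot(*f) else f
    print('centre',np.round(r[0],1),'size',np.round(r[1],1),'long axis angle',np.arctan2(L[1],L[0]).round(3),'tool',(t*1000).round(1),k[:,0].mean(0))
Q=(P-T[:3,3])@T[:3,:3]
for s in (-1,1):
    f=(Q[...,0]*s>.01)&(np.abs(Q[...,0])<.07)&(Q[...,1]<-.005)&(Q[...,1]>-.08)&(np.abs(Q[...,2])<.0095); print('finger',s,np.percentile(Q[f][:,0],[1,50,99]).round(4))
E
```

```text
[ 0.42626302 -0.32842347  0.199051  ] [-1.57085605e+00  2.62338657e-04 -1.44840032e+00] [ 0.003 -0.004 -0.004 -0.001 -0.    -0.003]
centre [ 427.  -334.6] size [39.4 22.5] long axis angle 0.133 tool [ 6.200e+00  1.632e+02 -1.000e-01] [335.21014493 221.38405797]
centre [ 545.9 -328. ] size [78.8 23.1] long axis angle 0.235 tool [ 14.2 163.2 118.7] [345.22957198  71.26070039]
finger -1 [-0.0363 -0.0272 -0.0242]
finger 1 [0.0253 0.0284 0.0375]
```

View pics/w7.png

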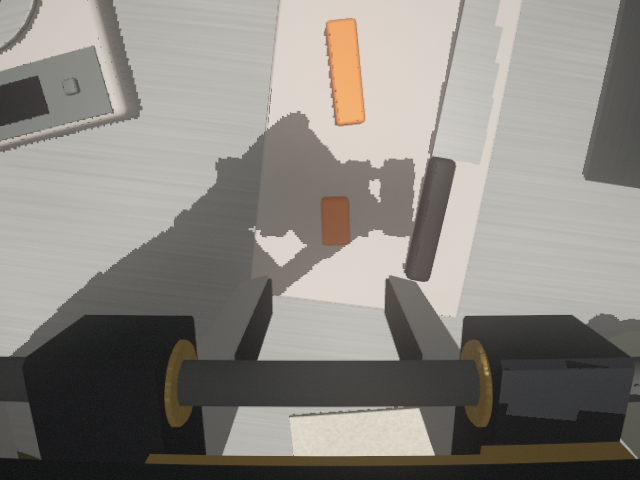

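Wrist view: short carrot at (335,221), long one (345,71), knife handle (430,220); fingers at about ±25 mm straddle only the short one. Going down.

Call:
jog_arm(targets=[[5,[0.6,4,0],-0.01],[5,[0.6,8,0],-0.01],[5,[0.6,12,0],-0.01],[5,[0.6,16,0],-0.01],[5,[0.6,18,0],-0.01],[5,[0.6,19,0],-0.01],[5,[0.6,19,0],-0.01],[5,[0.6,19,0],-0.01]], grip_force=8)

```text
time_s: 20.8
ee_pos: [0.4273, -0.3359, 0.0103]
eef_rot: [-1.57, -0.001, -1.439]
force: [1.0, -0.9, -0.3]
grip_width: 0.0501
```

Call:
jog_arm(targets=[[4,[0,0,0],0],[3,[0,0,0],0],[2.4,[0,0,0],0],[2,[0,0,0],0],[2,[0,0,0],0],[2,[0,0,0],0]])

```text
time_s: 21.4
ee_pos: [0.4267, -0.3359, 0.0095]
eef_rot: [-1.57, -0.0, -1.44]
force: [-1.6, 1.2, 5.9]
grip_width: 0.0239
```

Call:
jog_arm(targets=[[2,[0,-1,0],0],[2,[0,-4,0],0],[2,[0,-8,0],0],[2,[0,-13,0],0],[2,[0,-17,0],0],[2,[0,-17,0],0],[2,[0,-17,0],0]])

```text
time_s: 22.1
ee_pos: [0.4266, -0.3358, 0.1797]
eef_rot: [-1.57, -0.001, -1.44]
force: [-0.4, -0.4, -1.8]
grip_width: 0.0237
```

```bash
python3 - <<'E'
from h import *
o=ctrl.get_obs();print(o['ee_pos'],o['eef_rot'],o['force'],o['grip_width'])
c=grab('wrist'); T=Ttool(); P=cloud(c); Q=(P-T[:3,3])@T[:3,:3]
hsv=cv2.cvtColor(c['img'],cv2.COLOR_RGB2HSV); m=(cv2.inRange(hsv,(3,120,40),(20,255,255))>0)&(np.abs(Q[...,0])<.03)&(np.abs(Q[...,1])<.04)&(np.abs(Q[...,2])<.04)
q=Q[m]*1000; print(len(q),np.percentile(q,[1,50,99],axis=0).round(1)); 
r=cv2.minAreaRect(q[q[:,1]<np.percentile(q[:,1],60)][:,[0,2]].astype(np.float32)); print(r)
y=-1.44; X=np.array([np.cos(y),np.sin(y)]);Z=np.array([-np.sin(y),np.cos(y)]); d=np.array([.5878,-.0257])-o['ee_pos'][:2]; print('to bowl, tool x,z',d@X,d@Z)
E
```

```text
[ 0.42656586 -0.33577833  0.17965153] [-1.57003286e+00 -9.51036432e-04 -1.43989739e+00] [-0.39693243 -0.39820624 -1.7686472 ] 0.02371266672219738
5563 [[-10.6 -29.1 -18.5]
 [  0.9 -27.5   3.5]
 [ 12.4 -10.4  19.9]]
((0.8076057434082031, 0.1959362030029297), (23.269920349121094, 38.3294677734375), 0.8895270824432373)
to bowl, tool x,z -0.28640099595702806 0.20029850268162297
```

Call:
jog_arm(targets=[[2,[-28.6,0,20.0],0],[2,[-28.6,0,20.0],0],[2,[-28.6,0,20.0],0],[2,[-28.6,0,20.0],0],[2,[-28.6,0,20.0],0],[2,[-28.6,0,20.0],0],[2,[-28.6,0,20.0],0],[2,[-28.6,0,20.0],0],[2,[-28.6,0,20.0],0],[2,[-28.6,0,20.0],0]])

```text
time_s: 23.15
ee_pos: [0.5869, -0.027, 0.1781]
eef_rot: [-1.573, 0.0, -1.441]
force: [-0.4, 0.2, -1.0]
grip_width: 0.0239
```

Call:
jog_arm(targets=[[2,[0,2,0],0],[2,[0,4,0],0],[2,[0,5.5,0],0],[2,[0,6,0],0],[2,[0,6,0],0],[2,[0,6,0],0],[2,[0,6,0],0]])

```text
time_s: 23.85
ee_pos: [0.5879, -0.0264, 0.12]
eef_rot: [-1.569, -0.0, -1.44]
force: [-0.1, 0.1, -0.5]
grip_width: 0.0239
```

```bash
python3 - <<'E'
from h import *
o=ctrl.get_obs();print(o['ee_pos'],o['eef_rot'],o['force'],o['grip_width'])
c=grab('wrist'); save(c,'w8'); T=Ttool(); P=cloud(c); z=P[...,2]
m=(z>.093)&(z<.1)&(np.hypot(P[...,0]-.586,P[...,1]+.026)<.04)
k=np.vstack([x[:,0] for x in cv2.findContours(m.astype(np.uint8),0,1)[0] if len(x)>15]); w=onplane(c,k.astype(float),.0965)[:,:2]
w=w[np.hypot(w[:,0]-.586,w[:,1]+.026)>.0325]; f=fitc(w); print(np.round(f,4),len(w),((np.r_[f[0],f[1],.1]-T[:3,3])@T[:3,:3]).round(4))
E
```

```text
[ 0.58787059 -0.02642242  0.12004293] [-1.56945807e+00 -3.44421651e-04 -1.44033469e+00] [-0.14805532  0.08368291 -0.46967486] 0.02392124781892548
[ 0.5868 -0.0266  0.0332] 203 [ 0.0001  0.0199 -0.0011]
```

View pics/w8.png

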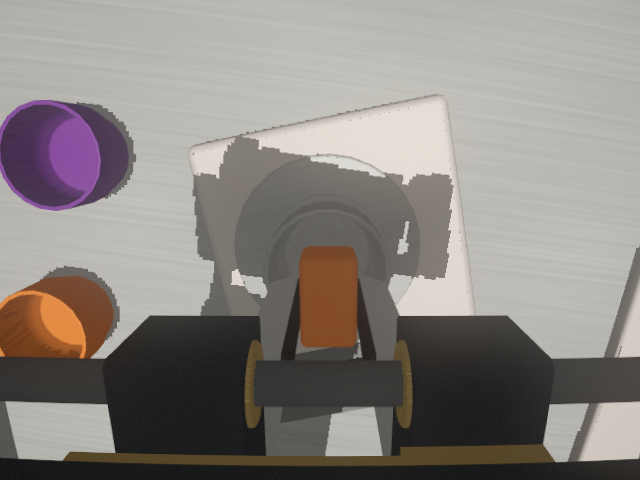

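Carrot (328,297) is held square above the bowl (328,255), centred within ~1 mm. Lowering into the bowl.

Call:
jog_arm(targets=[[2,[0,1.5,-0.05],0],[2,[0,3,-0.05],0],[2,[0,4.5,-0.05],0],[2,[0,5.5,-0.05],0],[2,[0,5.5,-0.05],0]])

```text
time_s: 24.4
ee_pos: [0.5863, -0.0261, 0.0624]
eef_rot: [-1.573, 0.001, -1.44]
force: [0.4, -1.1, -0.3]
grip_width: 0.0242
```

Call:
jog_arm(targets=[[2,[0,0.5,0],0],[2,[0,0.9,0],0],[2,[0,0.9,0],0],[2,[0,0.9,0],0]])

```text
time_s: 24.8
ee_pos: [0.5872, -0.0262, 0.0553]
eef_rot: [-1.571, -0.0, -1.44]
force: [-0.4, 0.3, -0.1]
grip_width: 0.0241
```

Call:
jog_arm(targets=[[2,[0,0.2,0],0],[2,[0,0.2,0],0],[2.6,[0,0.2,0],0],[3.0,[0,0.2,0],0],[3.0,[0,0.2,0],0],[3.0,[0,0.2,0],0],[3.0,[0,0.2,0],0]])

```text
time_s: 25.5
ee_pos: [0.5871, -0.0262, 0.0531]
eef_rot: [-1.571, -0.0, -1.44]
force: [-0.2, -0.3, 0.2]
grip_width: 0.0299
```

Call:
jog_arm(targets=[[3.0,[0,-0.5,0],0],[3.0,[0,-1.5,0],0],[3.0,[0,-3,0],0],[3.0,[0,-5,0],0],[3.0,[0,-8,0],0],[3.0,[0,-12,0],0],[3.0,[0,-15,0],0],[3.0,[0,-15,0],0],[3.0,[0,-15,0],0]])

```text
time_s: 26.4
ee_pos: [0.5871, -0.0262, 0.2042]
eef_rot: [-1.569, -0.0, -1.44]
force: [-0.3, 0.3, -1.9]
grip_width: 0.0302
```

```bash
python3 - <<'E'
from h import *
o=ctrl.get_obs();print(o['time_s'],o['ee_pos'],o['force'],o['joint_vel'].round(3))
c=grab('wrist'); P=cloud(c); z=P[...,2]; d=np.hypot(P[...,0]-.586,P[...,1]+.026)
m=(z>.091)&(z<.102)&(d<.045); q=P[m]
print('rim plane',np.linalg.lstsq(np.c_[q[:,:2]-[.586,-.026],np.ones(len(q))],q[:,2],rcond=None)[0].round(4))
hsv=cv2.cvtColor(c['img'],cv2.COLOR_RGB2HSV); mc=(cv2.inRange(hsv,(3,120,40),(20,255,255))>0)&(d<.03); print('carrot z',mc.sum(),np.percentile(z[mc],[5,50,95]).round(4),P[mc].mean(0).round(3))
k=max(cv2.findContours(m.astype(np.uint8),0,1)[0],key=cv2.contourArea)[:,0]; print('rim',np.round(fitc(onplane(c,k.astype(float),.097)[:,:2]),4))
t=grab('top'); s=grab('side'); im=np.hstack([cv2.resize(c['img'][110:350,200:440],(400,400)),cv2.resize(s['img'][150:470,240:480],(300,400))]); cv2.imwrite('pics/v9.png',im[...,::-1])
t0=np.load('top0.npz')['img'].astype(int); df=np.abs(t['img'].astype(int)-t0).sum(2)>90
for n,(a,b,e,f) in dict(wide=(245,295,180,235),purple=(188,217,260,290),orange=(237,266,255,285),long=(218,252,452,474),knife=(200,302,488,515)).items(): print(n,df[a:b,e:f].mean().round(3))
E
```

```text
26.4 [ 0.58711922 -0.02620213  0.20420617] [-0.27175818  0.26593962 -1.9324837 ] [ 0.001  0.031  0.03   0.    -0.01  -0.   ]
rim plane [ 0.0085 -0.0019  0.0956]
carrot z 5727 [0.0771 0.3389 0.3414] [ 0.6   -0.026  0.265]
rim [ 0.5865 -0.0269  0.0333]
wide 0.0
purple 0.0
orange 0.0
long 0.0
knife 0.0
```

View pics/v9.png

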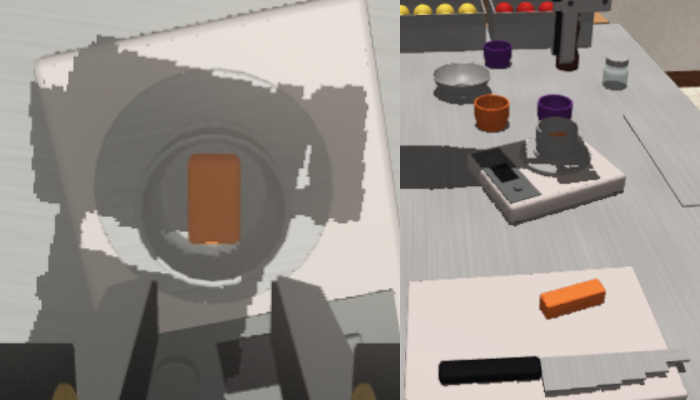

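Carrot lies flat in the bowl (215,198 in the wrist half); nothing else has moved. Settling, then one final check.

Call:
jog_arm(targets=[[3.0,[0,-2,0],0],[3.0,[0,-2,0],0],[3.0,[0,-2,0],0],[3.0,[0,-2,0],0],[3.0,[0,-2,0],0],[3.0,[0,-2,0],0]])

```text
time_s: 27.15
ee_pos: [0.5869, -0.0262, 0.2226]
eef_rot: [-1.572, 0.0, -1.44]
force: [0.9, -0.1, -0.5]
grip_width: 0.0303
```

```bash
python3 - <<'E'
from h import *
c=grab('wrist'); P=cloud(c); z=P[...,2]; d=np.hypot(P[...,0]-.586,P[...,1]+.026)
m=(z>.094)&(z<.099)&(d<.037)&(d>.028); q=P[m]
fit=lambda q:np.linalg.lstsq(np.c_[q[:,:2]-[.586,-.026],np.ones(len(q))],q[:,2],rcond=None)[0].round(4)
print('rim',fit(q)); q=P[(z>.043)&(z<.049)&(d<.058)&(d>.04)]; print('platter',fit(q))
q=P[(np.abs(z-.037)<.003)&(d>.065)&(d<.1)]; print('housing',fit(q))
hsv=cv2.cvtColor(c['img'],cv2.COLOR_RGB2HSV); mc=(cv2.inRange(hsv,(3,120,40),(20,255,255))>0)&(d<.03)&(z<.1); print('carrot z',np.percentile(z[mc],[5,50,95]).round(4))
print(ctrl.hand_in(), ctrl.get_obs()['time_s'])
E
```

```text
rim [ 0.0011 -0.0014  0.096 ]
platter [-0.0014 -0.0012  0.0463]
housing [-0.0078 -0.0017  0.0362]
carrot z [0.0753 0.078  0.0794]
the job is handed in; nothing more can be done
the job is handed in; nothing more can be done
```

The job is handed in. The small steel bowl stands seated in the ring, the tare key was pressed and held, and the short carrot block is in the bowl. The clock was at about 27 s.

**Bowl:** The foot dropped in with no sign of catching on the ring. At the last look the rim was level (slope about 0.001) at 96 mm, with the platter at 46.3 mm.

**Tare:** The key went down about 6.3 mm and stayed there for roughly 0.8 s, pushed at no more than 6.8 N. It was not touched again. I judged the press from force and travel only, since I had no reading of the key joint itself.

**Carrot:** It lies flat in the bowl, its top at about 78 mm, and the gripper was clear of everything at hand-in.

**Left alone:** The wide bowl, long carrot, knife and two look-alikes near the scale show no change in the top view from the start. The power key was never approached.

**What disagreed:**
- **Fingertip position:** The fingertips actually sit about 11 mm behind the reported TCP, not 19 mm ahead of it. My first grip therefore closed on the bowl's rim, with about 7 N upward on the tool. The bowl stayed upright on the bench, and I re-gripped lower.
- **Wrist camera:** It read about 1.5–2 mm low along the tool's x, so I worked from relative measurements.
- **Bowl level:** One check just after the carrot went in gave a rim slope of 0.0085 while the arm was still moving. The settled reading above replaced it.

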